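# Hang the tube carrier on the spring-balanced arm

### The arm

A 7-joint arm with a two-finger parallel gripper is mounted at the origin on the work surface. World frame = base frame: x ahead of the robot, y to its left, z up, the work surface at z = 0. Lengths are in m, angles in rad, forces in N, time in s.
With the tool pointing down it reaches from about 0.4 to 0.85 m from the base axis. Payload 4.4 kg.
Tool frame: the origin (TCP) lies midway between the tips of the shut fingers; the grasp point (between the pads) lies 19 mm behind it (ctrl.hold_point_z is the distance from the TCP to the grasp point, in m); z points along the fingers, y is the line along which they close (so a half turn about z gives the same grasp; the last joint's range is limited). The gripper opens to 94 mm and grips with 3 to 60 N. Pads are 16 mm wide; open, the fingers measure 119 mm over their backs; the gripper's body (75 mm by 177 mm) begins 78 mm behind the grasp point.
Start: joints at [-1.393, 0.628, 0.038, 1.517, -0.027, 0.996, -0.02], TCP at [0.157, 0.631, 0.205] pointing down, gripper open.
Joint ranges: [-3.06, 3.06], [-0.37, 2.12], [-1.25, 1.32], [0.18, 2.47], [-1.1, 4.24], [0.23, 1.98], [-2.94, 2.94]. Speed limits (rad/s): [2.57, 2.57, 3.14, 3.14, 3.14, 3.14, 3.14].

### API

Orientations are given as a 3x3 rotation matrix whose columns are the frame's x, y, z axes.
In Python, from rig import ctrl gives the robot as it stands.
- The arm moves only by the tool inch_along, called after ">>>" in YAML: its name, and indented under it one key for each argument. Schema: {"type":"object","properties":{"offsets":{"type":"array","items":{"type":"array","items":{"type":"number"},"minItems":6,"maxItems":6},"minItems":1,"maxItems":10},"finger_gap":{"type":"number"},"only":{"type":"string"},"quiet":{"type":"boolean"},"lines":{"type":"string"}},"required":["offsets"],"additionalProperties":false}. offsets is a list of rows, 1 to 10 of them, each of 6 numbers: dx, dy, dz in a scale on which 1.0 is 0.75 m, then a rotation vector rx, ry, rz in fractions of the full range, 1 being pi/2 rad; each row shifts and turns the commanded pose from where the row before left it, along the tool's axes as they then stand; what a row does not reach is not made up. A row lasts 1/10 s, in which the tool goes at most 0.05 m and 0.15 rad, less where a joint would pass 70% of its speed; a pose out of reach is approached as far as the arm can. finger_gap is the opening from 0.0 (shut) to 1.0 (fully open), set as the call begins (left out keeps the last). The fingers move at their own pace and stop on an object; the grip force is fixed at half the most. Time passes only in rows, so rows that do not move let the fingers close. The tool returns the time, the measured TCP pose, the force, the opening and the grip force at its end. only (a regular expression) keeps the lines of the reply that match it, lines (a string "A,B") keeps lines A to B, and quiet returns only ok. A shift or turn number past 1, either way, is cut back to 1. Input that does not fit is refused with a message, and nothing moves.
- ctrl.read_state(): the state, without advancing time (a new reading comes with each control period).
- ctrl.capture(name): name is "scene" or "top" or "wrist"; returns a dict with "color" (420x560x3 uint8, red, green, blue), "range_z" (420x560 float32, m along the optical axis (not along the pixel's ray), 0 where there is no reading), "mtx" (3x3 intrinsics, pixels), "pose" (4x4, takes a point from camera to world coordinates). Camera axes: x right, y up, looking along -z (the intrinsics and any distortion apply to the point x, -y, -z); pixel columns grow to the right and rows downward; lengths in m; the calibration is good to about 2 mm. A picture is of the moment at which its call begins.
- ctrl.close_job(): hands the job in; it is judged then, once.
The state is a dict: "time": time; "joint_positions": joint angles; "joint_vel": joint speeds; "joint_torque": joint torques, N m; "tcp_pos": TCP position; "ee_rot": TCP orientation; "wrist_force": force on the tool from outside, world axes, zero at the start; "moment": the same for the moment, N m; "opening": opening from 0.0 (shut) to 1.0 (fully open); "gripper_force": force on a finger pad.
Only numpy, scipy, OpenCV 4.12 (cv2) and the standard library are available. Lean on these libraries where they do the work, as an engineer would, in place of code of your own. Each camera call takes 0.05 s, during which the arm holds its last target. There are 200 camera calls.

### The job

Take the tube carrier by its blue grip tab and hang it by its bar in the two yellow saddles of the spring-balanced arm, so that it hangs over the drip tray. Let it down slowly and keep hold until the arm has sunk to its own balance and carries the whole weight, so that it hardly stirs, up or down, when you let go; then release it and back away. Keep the carrier upright, be gentle with the arm, and leave everything else on the bench where it is.

Things in the scene. Friction and masses are not known exactly. Their poses are not given: they have to be found in the camera images.
- carrier: Loose steel tube carrier, tray 84 (x) by 124 (y) mm, with four fixed orange-capped tubes, cap tops 92 mm above its underside, within 36 mm of its centre in x, 41 in y. Origin: centre of its underside, z up. Looks the same after half a turn. Its mass is unknown, 0.26 to 0.88 kg. A bail of 8 mm round bar spans it: uprights at y = +-57 mm.
- bar (a point): Middle of the bail's level top bar (8 mm thick, along the carrier's y, axis 145 mm above the carrier's underside), by which the carrier hangs. Axes as the carrier.
- tab (a point): Grip point in the blue tab on the middle of the bar, 167 mm above the carrier's underside, 22 mm above the bar's axis. The tab is 18 mm in carrier x, 36 mm in y, its top 14 mm above this point: grip from above, fingers closing along carrier x.
- stand: Fixed white stand: post, and under the fork a steel drip tray 130 x 140 x 12 mm. Origin: on the bench, middle of the drip tray, below the saddles of the unloaded fork. x points to the post, 284 mm away, under 275 mm high. The arm reaches from the post towards -x.
- saddle (a point): Where the bar's middle must lie: midway between the two yellow saddles (y = +-31 mm, 10 mm wide), 250 mm above the bench unloaded; seated bar along y. Axes as the stand; the fork stays level as it sinks. Saddle floor 4 mm below this point, leaning lips 14 mm apart at the floor, 25 mm at their tops, 9 mm above it. They fit between tab and bail uprights.
- prong (a point): Midway between the free ends of the two yellow prongs (18 mm to -x of the saddles, 12 mm lower, at the prongs' underside). The prongs, 8 mm thick, run +x to a black cross piece 60 mm behind the saddles. The bar must come in from -x over the lips with the tube caps under the prongs (bar axis 15 to 38 mm above point saddle), then be lowered.
- balancer (a joint): Sink angle of the swing arm (read at its fork end), rad: 0 unloaded at the upper stop, 0.55 at the lower. A 200 mm parallelogram rising 0.10 rad from the post at 0: the fork sinks 200 mm per rad and moves 200 mm x (cos 0.10 - cos(0.10 - angle)) to +x. Spring: about 0.6 N to leave the stop, then about 110 N per metre sunk, lightly damped. With the carrier it settles between 0.08 and 0.4, by weight.
- slide_box: Loose bystander: blue slide box 85 x 60 x 32 mm. Origin: centre of underside.
- tip_box: Loose bystander: grey open box 80 x 110 x 45 mm. Origin: centre of underside.
- beaker: Loose bystander: glass beaker 72 mm wide, 85 mm high. Origin: centre of underside.
- dish: Loose bystander: glass dish 90 mm wide, 15 mm high. Origin: centre of underside.
- tube_a: Loose bystander: clear standing tube with an orange cap, 30 mm wide, 115 mm high. Origin: centre of underside.
- tube_b: Loose bystander: clear standing tube with an orange cap, 30 mm wide, 115 mm high. Origin: centre of underside.
- tube_c: Loose bystander: clear standing tube with an orange cap, 30 mm wide, 115 mm high. Origin: centre of underside.
Things that resemble listed ones, but are neither listed nor needed, are in the scene too. Leave any green look-alike of the carrier alone.

How it is judged:
On the way, in this order (a step that is already met when the one before it is completed fails the run):
1. the carrier is lifted clear of the bench by the gripper (height (world z) of carrier above 0.05 m and contact force between carrier and the fingers above 1 N), for 0.2 s.
2. still held, the bar lies in both saddles, the arm carries weight and has come to rest (x of bar in the frame of saddle between -0.008 and 0.008 m and y of bar in the frame of saddle between -0.012 and 0.012 m and z of bar in the frame of saddle between -0.004 and 0.004 m and angle between the y axis of carrier and the y axis of saddle, either way round below 0.15 rad and velocity of joint balancer between -0.15 and 0.15 rad/s and value of joint balancer above 0.05 rad and contact force between carrier and stand above 1.5 N and contact force between carrier and the fingers above 1 N), for 0.2 s.
At the end, for the whole second after the job is handed in: The carrier hangs by its bar in both saddles (bar middle within 8 mm in x, 12 mm in y and 4 mm in height of the seat, bar within 0.15 rad of the fork's y axis), clear of the drip tray, upright within 0.2 rad, released, carrier and arm at rest (x of bar in the frame of saddle between -0.008 and 0.008 m and y of bar in the frame of saddle between -0.012 and 0.012 m and z of bar in the frame of saddle between -0.004 and 0.004 m and angle between the y axis of carrier and the y axis of saddle, either way round below 0.15 rad and velocity of joint balancer between -0.06 and 0.06 rad/s and contact force between carrier and stand above 1.5 N and height (world z) of carrier above 0.012 m and angle between carrier's own z axis and vertical below 0.2 rad and linear speed of carrier below 0.04 m/s and angular speed of carrier below 0.6 rad/s and contact force between carrier and the fingers below 0.1 N); the robot touches nothing.
It fails at once if let go, the carrier is not in balance: the arm sinks or rises faster than 0.2 rad/s (40 mm/s) under it (contact force between carrier and the fingers below 0.1 N and (velocity of joint balancer above 0.2 rad/s or velocity of joint balancer below -0.2 rad/s)).
It fails at once if the arm drops or springs up (faster than 0.5 rad/s) (velocity of joint balancer above 0.5 rad/s or velocity of joint balancer below -0.5 rad/s).
It fails at once if the swing arm or stand is treated roughly: the carrier pressed or knocked on it with more than 20 N, or the robot itself pushing it with more than 8 N (contact force between carrier and stand above 20 N or contact force between any of the arm, the fingers and stand above 8 N).
It fails at once if the carrier tips more than 0.5 rad (angle between carrier's own z axis and vertical above 0.5 rad).
It fails at once if a bystander is moved more than 30 mm or tipped (distance of any of slide_box, tip_box, beaker, dish, tube_a, tube_b, tube_c from where it was at the start of the episode above 0.03 m or angle between any of slide_box, tip_box, beaker, dish, tube_a, tube_b, tube_c's own z axis and vertical above 0.5 rad).
It also fails if it takes over 58 s, if anything falls off the work surface, if the arm or the gripper's body presses on something with over 40 N, if the wrist force passes 120 N, or if a joint passes its speed limit or range.

## Working session

There is one attempt and no reset: what is moved stays moved. The work goes in short steps, Python scripts to look and compute and a tool call to move; the robot and the scene stay as the last step left them, time stands still between calls to the robot, and variables do not carry over. Pictures are saved under pics/ and viewed, at most 10 in all, crops included, and the job is handed in when it is done.

```bash
ls; mkdir -p pics
```

Create h.py:
```python
import numpy as np, cv2
from rig import ctrl
def cap(n):
    c=ctrl.capture(n); np.savez(f'/tmp/{n}.npz',**{k:c[k] for k in('color','range_z','mtx','pose')}); return c
def load(n): return dict(np.load(f'/tmp/{n}.npz'))
def cloud(c):
    z=c['range_z']; K=c['mtx']; v,u=np.mgrid[:z.shape[0],:z.shape[1]]
    p=np.stack([(u-K[0,2])*z/K[0,0],-(v-K[1,2])*z/K[1,1],-z],-1)
    w=p@c['pose'][:3,:3].T+c['pose'][:3,3]; w[z<=0]=np.nan; return w
def save(c,n): cv2.imwrite(f'pics/{n}.png',c['color'][:,:,::-1])
```

Run:
```python
from h import *
a=cap('scene');b=cap('top')
cv2.imwrite('pics/a.png',cv2.resize(np.vstack([a['color'],b['color']])[:,:,::-1],None,fx=.71,fy=.71))
save(a,'scene');save(b,'top')
for c in(a,b):print(c['pose'].round(3),c['mtx'].round(1))
s=ctrl.read_state();print(s['time'],s['tcp_pos'],s['ee_rot'].round(3) if hasattr(s['ee_rot'],'round') else s['ee_rot'])
```

```text
pics
[[ 0.088 -0.552  0.829  1.435]
 [ 0.996  0.068 -0.061 -0.071]
 [-0.023  0.831  0.556  0.773]
 [ 0.     0.     0.     1.   ]] [[381.    0.  281.5]
 [  0.  381.  208.3]
 [  0.    0.    1. ]]
[[ 0.045  0.974 -0.222  0.22 ]
 [-0.999  0.045 -0.007  0.004]
 [ 0.003  0.222  0.975  1.549]
 [ 0.     0.     0.     1.   ]] [[428.9   0.  277.5]
 [  0.  428.9 217.3]
 [  0.    0.    1. ]]
0.1 [0.1567108  0.63023059 0.20465898] [[-0.97   0.241 -0.   ]
 [ 0.241  0.97  -0.002]
 [-0.    -0.002 -1.   ]]
```

View pics/scene.png

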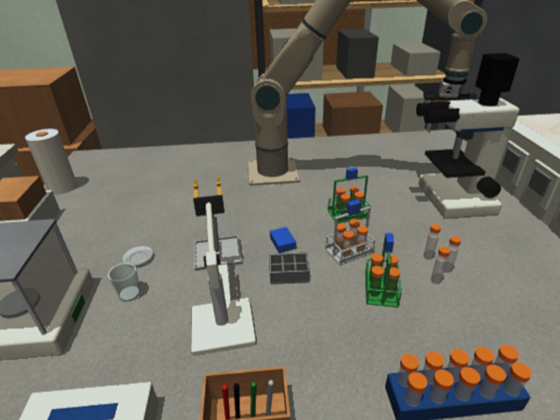

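View pics/top.png

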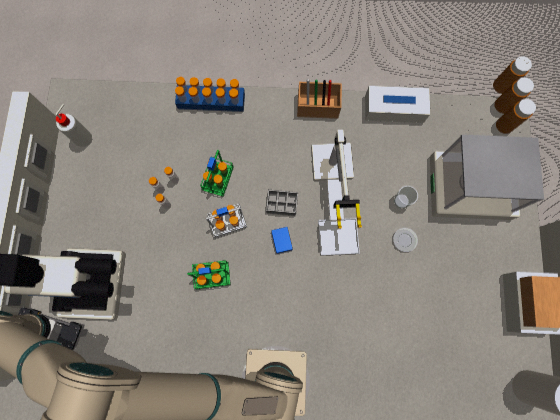

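Candidates for the carrier are the steel one (scene 350,240; top 226,220), a green one (scene 349,200; top 211,274) and another green one (scene 385,280; top 216,173). I choose the steel one. The fork's yellow saddles are at top (348,215).

Run:
```python
from h import *
def rep(n,P):
    print(n,len(P),'med',np.nanmedian(P,0).round(4),'lo',np.nanpercentile(P,3,0).round(4),'hi',np.nanpercentile(P,97,0).round(4))
def rect(P):
    r=cv2.minAreaRect((P[:,:2]*1000).astype(np.float32)); return np.round(r[0],1),np.round(r[1],1),round(r[2],1)
for n,tabbox in(('top',(200,195,250,245)),('scene',(325,195,380,262))):
    c=load(n);w=cloud(c);h=cv2.cvtColor(c['color'],cv2.COLOR_RGB2HSV).astype(int)
    H,S,V=h[...,0],h[...,1],h[...,2]; ok=np.isfinite(w[...,2])
    x0,y0,x1,y1=tabbox; box=np.zeros_like(ok);box[y0:y1,x0:x1]=1
    m=ok&box&(abs(H-112)<12)&(S>120)
    P=w[m];rep(n+' blue',P)
    T=P[P[:,2]>np.percentile(P[:,2],90)-.006];rep(' tabtop',T);print(rect(T))
    m=ok&box&(H<18)&(S>150)&(w[...,2]>.06);P=w[m];rep(' caps',P);print(rect(P))
    B=w[box&ok];Q=B[(B[:,2]>.008)&(B[:,2]<.1)];rep(' body',Q);print(rect(Q))
    m=ok&(abs(H-25)<6)&(S>150)&(w[...,2]>.2)&(w[...,2]<.3);P=w[m];rep(' yellow',P);print(rect(P))
    u,v=np.where(m)[1],np.where(m)[0];print(u.min(),u.max(),v.min(),v.max())
a=load('scene')['color'];b=load('top')['color']
f=lambda im,x,y,w,h,k:cv2.resize(im[y:y+h,x:x+w],(w*k,h*k),interpolation=cv2.INTER_CUBIC)
cv2.imwrite('pics/crop.png',np.hstack([f(a,310,160,100,150,4)[:600],f(b,310,120,66,150,4)[:600]])[:,:,::-1])
```

```text
top blue 72 med [0.5433 0.1975 0.1792] lo [0.5332 0.1818 0.1611] hi [0.5575 0.2139 0.1861]
 tabtop 48 med [0.5447 0.2002 0.1811] lo [0.5354 0.1823 0.1776] hi [0.5543 0.2133 0.1864]
(array([545.5, 198.7]), array([18.2, 33.9]), 23.5)
 caps 105 med [0.5338 0.2023 0.0908] lo [0.5038 0.157  0.0667] hi [0.5841 0.2409 0.0991]
(array([543.8, 199. ]), array([71.3, 79. ]), 21.9)
 body 523 med [0.5287 0.1915 0.0567] lo [0.4921 0.137  0.0089] hi [0.5981 0.2548 0.0957]
(array([561.4, 206.7]), array([168.7, 163. ]), 8.1)
 yellow 178 med [ 0.5336 -0.229   0.2466] lo [ 0.4952 -0.2433  0.2371] hi [ 0.5712 -0.1677  0.2597]
(array([ 640.9, -193.1]), array([298.8,  74.4]), 7.1)
335 361 141 227
scene blue 169 med [0.554  0.199  0.1711] lo [0.3769 0.1819 0.0736] hi [0.5616 0.251  0.1824]
 tabtop 65 med [0.5508 0.199  0.1806] lo [0.5374 0.1823 0.1763] hi [0.5609 0.2181 0.1833]
(array([548.3, 199.1]), array([19.3, 36.8]), 23.1)
 caps 466 med [0.5497 0.2183 0.0916] lo [0.3695 0.1631 0.0826] hi [0.6928 0.2712 0.0945]
(array([513.2, 213.6]), array([103.1, 368.4]), 82.9)
 body 1878 med [0.548  0.2117 0.0542] lo [0.3337 0.1441 0.0098] hi [0.677  0.2869 0.0938]
(array([498. , 212.3]), array([146.6, 387.6]), 77.4)
 yellow 99 med [ 0.5312 -0.231   0.2471] lo [ 0.496  -0.241   0.2449] hi [ 0.5675 -0.1701  0.2597]
(array([ 532.2, -205.4]), array([71.1, 70.2]), 6.1)
194 220 178 197
```

View pics/crop.png

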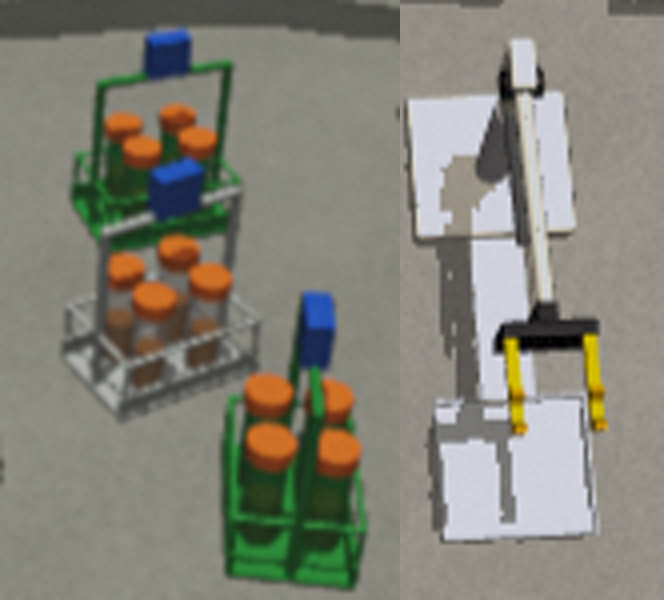

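Run:
```python
from h import *
c=load('top');w=cloud(c);s=cloud(load('scene'));sc=load('scene')
A=np.vstack([w.reshape(-1,3),s.reshape(-1,3)]);A=A[np.isfinite(A[:,2])]
# tall things
p0=np.array([.157,.63]);p1=np.array([.546,.199])
for t in np.linspace(0,1,11):
    p=p0+t*(p1-p0);d=np.hypot(*(A[:,:2]-p).T);print(p.round(2),A[(d<.1)][:,2].max().round(3),end='; ')
print()
def fit(name,m,im):
    m=m.astype(np.uint8);n,l,st,ce=cv2.connectedComponentsWithStats(m)
    for i in range(1,n):
        if st[i,4]>60:
            P=im[l==i];r=cv2.minAreaRect((P[:,:2]*1000).astype(np.float32))
            print(name,st[i,4],np.round(r[0],1),np.round(r[1],1),round(r[2],1),'z',np.nanmedian(P[:,2]).round(4))
reg=(w[...,0]>.35)&(w[...,0]<.95)&(w[...,1]>-.33)&(w[...,1]<-.08)
fit('low',reg&(w[...,2]>.007)&(w[...,2]<.03),w)
reg=(s[...,0]>.35)&(s[...,0]<.95)&(s[...,1]>-.33)&(s[...,1]<-.08)
fit('lowS',reg&(s[...,2]>.007)&(s[...,2]<.03),s)
# yellow prongs individually
for n,im,cc in(('top',w,c),('scene',s,sc)):
    h=cv2.cvtColor(cc['color'],cv2.COLOR_RGB2HSV).astype(int)
    m=(abs(h[...,0]-25)<7)&(h[...,1]>130)&(im[...,2]>.23)&(im[...,2]<.27)&(im[...,0]<.6)
    for k in(0,1):
        P=im[m&((im[...,1]>-.205) if k else (im[...,1]<-.205))]
        P=P[abs(P[:,1]-np.median(P[:,1]))<.012]
        f=cv2.fitLine((P[:,:2]*1000).astype(np.float32),cv2.DIST_HUBER,0,.01,.01).ravel()
        print(n,k,len(P),'dir',np.degrees(np.arctan2(f[1],f[0])).round(1),f[2:].round(1),P.min(0).round(4),P.max(0).round(4))
        H=P[P[:,2]>.254];print('  lips',H.round(4).tolist()[:14])
```

```text
[0.16 0.63] 0.691; [0.2  0.59] 0.708; [0.23 0.54] 0.708; [0.27 0.5 ] 0.645; [0.31 0.46] 0.367; [0.35 0.41] 0.364; [0.39 0.37] 0.154; [0.43 0.33] 0.153; [0.47 0.29] 0.182; [0.51 0.24] 0.188; [0.55 0.2 ] 0.188; 
low 268 [ 801.9 -242.4] [141.7  33.5] 5.9 z 0.0193
low 1010 [ 716.5 -161.6] [299.5 100.2] 10.6 z 0.0182
low 73 [ 563.4 -253.9] [131.4  46.8] 38.4 z 0.0101
lowS 2975 [ 656.2 -193.8] [428.6 150. ] 5.6 z 0.0198
lowS 92 [ 514.9 -259. ] [136.7  39.6] 2.6 z 0.0113
top 0 90 dir 5.2 [ 534.  -236.2] [ 0.4961 -0.2445  0.2376] [ 0.5742 -0.2283  0.264 ]
  lips [[0.5452, -0.2351, 0.2552], [0.5291, -0.235, 0.2557], [0.5288, -0.2377, 0.2579], [0.5291, -0.2409, 0.2571], [0.5251, -0.2343, 0.2595], [0.5241, -0.2366, 0.264], [0.526, -0.241, 0.2567], [0.5225, -0.2348, 0.2571], [0.5228, -0.2381, 0.2561], [0.5197, -0.2351, 0.2553], [0.5009, -0.2383, 0.2554], [0.5001, -0.2406, 0.2596], [0.5008, -0.2441, 0.2569], [0.4979, -0.2384, 0.2547]]
top 1 86 dir 6.2 [ 530.3 -174.8] [ 0.4908 -0.183   0.237 ] [ 0.5673 -0.1647  0.2614]
  lips [[0.5224, -0.1728, 0.2586], [0.5223, -0.1757, 0.2598], [0.5188, -0.1726,
[... 516 characters left out ...]
0.2396, 0.256], [0.5022, -0.2424, 0.2542], [0.5047, -0.2392, 0.2554], [0.5286, -0.2389, 0.2597], [0.5234, -0.2372, 0.2565], [0.5294, -0.2335, 0.2597], [0.5302, -0.2391, 0.2575], [0.5259, -0.2372, 0.2548], [0.5291, -0.234, 0.2565]]
scene 1 58 dir 4.7 [ 529.  -174.3] [ 0.4937 -0.1799  0.2446] [ 0.5726 -0.1666  0.2602]
  lips [[0.495, -0.1792, 0.2582], [0.4954, -0.1764, 0.2583], [0.4944, -0.1738, 0.2575], [0.4937, -0.1797, 0.2544], [0.496, -0.1767, 0.2554], [0.4954, -0.1741, 0.2549], [0.4994, -0.1767, 0.2542], [0.5188, -0.1779, 0.2589], [0.5209, -0.175, 0.2599], [0.5217, -0.1722, 0.2602], [0.5234, -0.1777, 0.2584], [0.5227, -0.1751, 0.2578], [0.5238, -0.1723, 0.2582], [0.5239, -0.1754, 0.2554]]
```

Run:
```python
from h import *
for n in('top','scene'):
    w=cloud(load(n));
    for zl,zh in((.01,.1),(.1,.2),(.2,.45)):
        m=(w[...,2]>zl)&(w[...,2]<zh)&(w[...,0]>.1)&(w[...,0]<.6)&(w[...,1]>.28)&(w[...,1]<.75)
        P=w[m];H=np.histogram2d(P[:,0],P[:,1],bins=[np.arange(.1,.61,.05),np.arange(.28,.75,.05)])[0].astype(int)
        print(n,zl,zh);print(H)
```

```text
top 0.01 0.1
[[  0   0   0   0   0   1   0   0   0]
 [  0   0   0   0   0  61  96  97  87]
 [  1   2   0   0   0 153  52  34  27]
 [  5   0   1   0   1 115   0   0   0]
 [ 30   0   1   0   0 137  11   0   0]
 [ 28   0   0   0   1 123   9   0   1]
 [  0   0   0   0   0  45  59  60  52]
 [  0   0   0   1   0   1   1   0   0]
 [  0   0   0   0   0   0   0   0   0]
 [  0   0  56  13   0   0   0   0   0]]
top 0.1 0.2
[[  0   0   0   0   0   0   0   0   0]
 [  0   0   0   0   0   0   0   0   7]
 [  0   0   0   0   0 156 207 175 140]
 [  0   0   0   0   0   6  11   0   0]
 [ 20   0   0   0   0  87  83   0   0]
 [  0   0   0   0   0  59  86  64  60]
 [  0   0   0   0   0   0   0   0   0]
 [  0   0   0   0   0   0   0   0   0]
 [  0   0   0   0   0   0   0   0   0]
 [  0   0  25  12   0   0   0   0   0]]
top 0.2 0.45
[[  0   0   0   0   0 305 174   0   0]
 [  0   0   0   0   0 173 426  58  48]
 [  0   0   0  12  30  50  57  63  97]
 [  0   0   0 124 247 327 334 427  90]
 [  0   0   0 130 266 332 324 376  20]
 [  0   0   0   1   5  12  16  15  17]
 [  0   0   0   0   0   0   0   0   0]
 [  0  
[... 627 characters left out ...]
  0  59  70  31   1]
 [  0   0   0   0   0  83  87 117   0]
 [ 41   0   0   0   0  93 131 227 125]
 [  0   0   0   0   0 111 146 151 297]
 [  0   0   0   0   0   0   0   0  27]
 [  0   0   0   0   0   0   0   0   0]
 [  0   0   0   0   0   0   0   0   0]
 [  0   0  14  10   0   0   0   0   0]]
scene 0.2 0.45
[[  0   0   0   0   0  61  55   9   9]
 [  0   0   0   0   0 108 572 209  54]
 [  0   0   0   1   0   0   1   0  13]
 [  0   0   0  98 112 106  93 219   8]
 [  0   0   0  85 113 185 271 840 470]
 [  0   0   0  22 104 179 333 326 510]
 [  0   0   0   0   0   0   0   0   0]
 [  0   0   0   0   0   0   0   0   0]
 [  0   0   0   0   0   0   0   0   0]
 [  0   0   0   0   0   0   0   0   0]]
```

The manual's scale: shifts go in shares of 0.75 m and turns go in shares of pi/2 rad. Converting my numbers, -0.045 m / 0.75 = -0.06, -0.04 m / 0.75 = -0.0533.

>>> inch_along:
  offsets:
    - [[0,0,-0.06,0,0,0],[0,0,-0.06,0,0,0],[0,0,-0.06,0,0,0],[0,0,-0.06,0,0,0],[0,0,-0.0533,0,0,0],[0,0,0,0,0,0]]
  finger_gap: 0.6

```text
refused: offsets[0][0]: [0, 0, -0.06, 0, 0, 0] is not of type 'number' (schema: type "number"). Nothing was moved.
```

Nothing moved. I misread the format; it is a list of rows, each a list of 6 numbers. Resending.

>>> inch_along:
  offsets:
    - [0,0,-0.06,0,0,0]
    - [0,0,-0.06,0,0,0]
    - [0,0,-0.06,0,0,0]
    - [0,0,-0.06,0,0,0]
    - [0,0,-0.0533,0,0,0]
    - [0,0,0,0,0,0]
  finger_gap: 0.6

```text
time: 0.7
tcp_pos: [0.1575, 0.633, 0.4316]
ee_rot: [[-0.97, 0.241, 0.002], [0.241, 0.97, 0.011], [0.0, 0.011, -1.0]]
wrist_force: [0.0, 0.3, 0.9]
opening: 0.604
gripper_force: 0.0
```

Create go.py:
```python
import sys
from h import *
s=ctrl.read_state();t=np.array([float(x) for x in sys.argv[1:4]]);R=np.array(s['ee_rot'])
print('t',round(s['time'],2),'tcp',np.round(s['tcp_pos'],4),'yaw_y',np.degrees(np.arctan2(R[1,1],R[0,1])).round(2),'tilt',R[:2,2].round(4),'F',np.round(s['wrist_force'],2),'open',s['opening'],'grip',s['gripper_force'])
print('tool d',(R.T@(t-s['tcp_pos'])).round(4),'rz',(np.arctan2(R[1,1],R[0,1])-np.radians(float(sys.argv[4]))).round(4))
```

```bash
python3 go.py .546 .199 .24 23.5
```

```text
t 0.7 tcp [0.1575 0.633  0.4316] yaw_y 76.03 tilt [0.0023 0.0106] F [0.03 0.26 0.87] open 0.604088125318819 grip 0.0
tool d [-0.4819 -0.3294  0.1878] rz 0.9167
```

Converted, -0.037 m / 0.75 = -0.0493, -0.025 m / 0.75 = -0.0333.

>>> inch_along:
  offsets:
    - [-0.0493,-0.0333,0,0,0,0]
    - [-0.0493,-0.0333,0,0,0,0]
    - [-0.0493,-0.0333,0,0,0,0]
    - [-0.0493,-0.0333,0,0,0,0]
    - [-0.0493,-0.0333,0,0,0,0]
    - [-0.0493,-0.0333,0,0,0,0]
    - [-0.0493,-0.0333,0,0,0,0]
    - [-0.0493,-0.0333,0,0,0,0]
    - [-0.0493,-0.0333,0,0,0,0]
    - [-0.0493,-0.0333,0,0,0,0]
  quiet: true

```text
ok
```

>>> inch_along:
  offsets:
    - [-0.0493,-0.0333,0,0,0,0]
    - [-0.0493,-0.0333,0,0,0,0]
    - [-0.0493,-0.0333,0,0,0,0]
    - [0,0,0,0,0,0.0834]
    - [0,0,0,0,0,0.0834]
    - [0,0,0,0,0,0.0834]
    - [0,0,0,0,0,0.0834]
    - [0,0,0,0,0,0.0834]
    - [0,0,0,0,0,0.0834]
    - [0,0,0,0,0,0.0834]

```text
time: 2.7
tcp_pos: [0.5447, 0.1991, 0.4241]
ee_rot: [[-0.394, 0.919, -0.002], [0.919, 0.394, -0.001], [0.0, -0.002, -1.0]]
wrist_force: [0.9, 0.7, 0.3]
opening: 0.598
gripper_force: 0.0
```

```bash
python3 go.py .546 .199 .24 23.5
```

```text
t 2.7 tcp [0.5447 0.1991 0.4241] yaw_y 23.17 tilt [-0.0021 -0.0009] F [0.86 0.75 0.28] open 0.5978740371990429 grip 0.0
tool d [-0.0006  0.0016  0.1841] rz -0.0057
```

Converted, 0.04 m / 0.75 = 0.0533, 0.02 m / 0.75 = 0.0267.

>>> inch_along:
  offsets:
    - [0,0,0.0533,0,0,0]
    - [0,0,0.0533,0,0,0]
    - [0,0,0.0533,0,0,0]
    - [0,0,0.0267,0,0,0]
    - [0,0,0,0,0,0]
  quiet: true

```text
ok
```

Run:
```python
from h import *
c=cap('wrist');w=cloud(c);save(c,'w1')
h=cv2.cvtColor(c['color'],cv2.COLOR_RGB2HSV).astype(int)
m=(abs(h[...,0]-112)<12)&(h[...,1]>120)&(w[...,2]>.12)&(w[...,2]<.22)&(np.hypot(w[...,0]-.546,w[...,1]-.199)<.05)
P=w[m];T=P[P[:,2]>np.median(P[:,2])-.005]
r=cv2.minAreaRect((T[:,:2]*1000).astype(np.float32));print(len(P),len(T),r,T.mean(0),np.median(T[:,2]))
```

```bash
python3 go.py .546 .199 .148 23.5
```

```text
849 810 ((546.6790771484375, 201.76783752441406), (17.064952850341797, 35.15224075317383), 21.188833236694336) [0.54646815 0.20215081 0.18170845] 0.1817145619169508
t 3.25 tcp [0.5439 0.1989 0.2837] yaw_y 23.48 tilt [-0.0038 -0.0018] F [-0.03  0.26  0.5 ] open 0.5991040602998002 grip 0.0
tool d [-0.0007  0.0025  0.1357] rz -0.0004
```

View pics/w1.png

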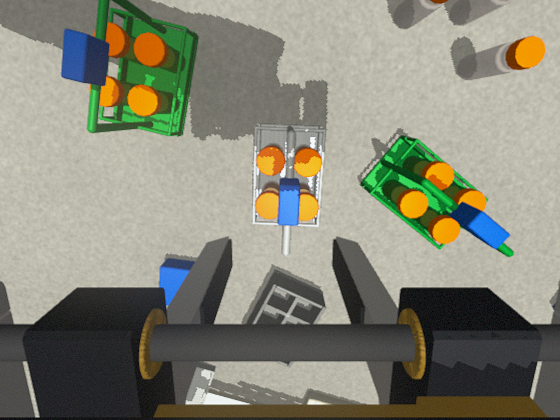

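The picture shows the steel carrier with its blue tab at (290,200), between the two green ones at (145,65) and (430,190). It is centred between the fingers, so I'll go down and grip.

Converted, 0.03 m / 0.75 = 0.04, 0.003 m / 0.75 = 0.004, 0.015 rad / 1.5708 = 0.0095.

>>> inch_along:
  offsets:
    - [0.0007,0.004,0.04,0,0,0.0095]
    - [0,0,0.04,0,0,0]
    - [0,0,0.04,0,0,0]
    - [0,0,0.0333,0,0,0]
    - [0,0,0.02,0,0,0]
    - [0,0,0.0067,0,0,0]
    - [0,0,0,0,0,0]

```text
time: 3.95
tcp_pos: [0.5484, 0.2011, 0.1511]
ee_rot: [[-0.385, 0.923, 0.001], [0.923, 0.385, 0.0], [-0.0, 0.001, -1.0]]
wrist_force: [-0.1, -0.7, 1.6]
opening: 0.602
gripper_force: 0.0
```

```bash
python3 go.py .5465 .2005 .148 22.5
```

```text
t 3.95 tcp [0.5484 0.2011 0.1511] yaw_y 22.63 tilt [0.0008 0.0003] F [-0.1  -0.67  1.61] open 0.601735604420053 grip 0.0
tool d [ 0.0002 -0.002   0.003 ] rz 0.0022
```

>>> inch_along:
  offsets:
    - [0,0,0,0,0,0]
    - [0,0,0,0,0,0]
    - [0,0,0,0,0,0]
    - [0,0,0,0,0,0]
    - [0,0,0,0,0,0]
    - [0,0,0,0,0,0]
    - [0,0,0,0,0,0]
  finger_gap: 0.0

```text
time: 4.65
tcp_pos: [0.5475, 0.2008, 0.1505]
ee_rot: [[-0.385, 0.923, -0.0], [0.923, 0.385, -0.0], [0.0, -0.0, -1.0]]
wrist_force: [-1.6, -0.5, 1.3]
opening: 0.188
gripper_force: 30.0
```

Converted, -0.03 m / 0.75 = -0.04, -0.025 m / 0.75 = -0.0333.

>>> inch_along:
  offsets:
    - [0,0,-0.0133,0,0,0]
    - [0,0,-0.0267,0,0,0]
    - [0,0,-0.04,0,0,0]
    - [0,0,-0.04,0,0,0]
    - [0,0,-0.0333,0,0,0]
    - [0,0,-0.02,0,0,0]
    - [0,0,-0.0107,0,0,0]
    - [0,0,0,0,0,0]
    - [0,0,0,0,0,0]

```text
time: 5.55
tcp_pos: [0.547, 0.2008, 0.2875]
ee_rot: [[-0.385, 0.923, -0.002], [0.923, 0.385, -0.001], [0.0, -0.002, -1.0]]
wrist_force: [-0.2, -0.3, -4.7]
opening: 0.185
gripper_force: 30.0
```

```bash
python3 - <<'E'
from h import *
g=(np.array([.511,-.2075]));u=np.array([np.cos(np.radians(5.3)),np.sin(np.radians(5.3))]);print(g-.13*u)
c=cap('wrist');save(c,'w2')
E
python3 go.py .3816 -.2195 .282 5.3
```

```text
[ 0.38155579 -0.21950818]
t 5.6 tcp [0.5469 0.2008 0.2872] yaw_y 22.63 tilt [-0.0023 -0.0009] F [-0.48 -0.73 -3.99] open 0.19411703362634533 grip 29.97104823589325
tool d [-0.3243 -0.3143  0.006 ] rz 0.3025
```

View pics/w2.png

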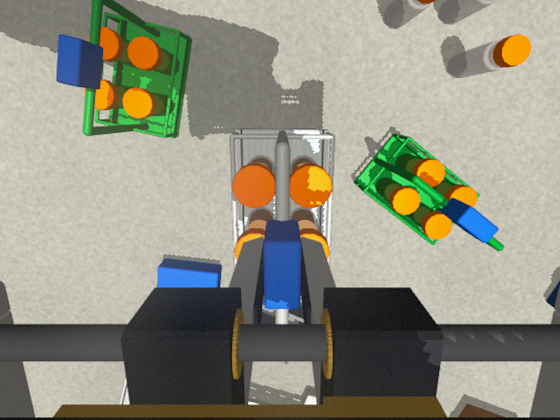

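Converted, -0.025 m / 0.75 = -0.0333, -0.02 m / 0.75 = -0.0267, 0.075 rad / 1.5708 = 0.0477.

>>> inch_along:
  offsets:
    - [0,0,0,0,0,0.0477]
    - [0,0,0,0,0,0.0477]
    - [0,0,0,0,0,0.0477]
    - [0,0,0,0,0,0.0477]
    - [0,-0.0133,0,0,0,0]
    - [-0.0067,-0.0267,0,0,0,0]
    - [-0.0133,-0.0333,0,0,0,0]
    - [-0.024,-0.0333,0,0,0,0]
    - [-0.0293,-0.0333,0,0,0,0]
    - [-0.0333,-0.0333,0,0,0,0]
  quiet: true

```text
ok
```

>>> inch_along:
  offsets:
    - [-0.0333,-0.0267,0,0,0,0]
    - [-0.0373,-0.0187,0,0,0,0]
    - [-0.0373,-0.0133,0,0,0,0]
    - [-0.0373,-0.0133,0,0,0,0]
    - [-0.0373,0,0,0,0,0]
    - [-0.0373,0,0,0,0,0]
    - [-0.0373,0,0,0,0,0]
    - [-0.0373,0,0,0,0,0]
    - [-0.0373,0,0,0,0,0]
    - [-0.0333,0,0,0,0,0]
  quiet: true

```text
ok
```

>>> inch_along:
  offsets:
    - [-0.0267,0,0,0,0,0]
    - [-0.0173,0,0,0,0,0]
    - [-0.008,0,0,0,0,0]
    - [0,0,0,0,0,0]
    - [0,0,0,0,0,0]

```text
time: 8.1
tcp_pos: [0.4014, -0.2066, 0.2882]
ee_rot: [[-0.096, 0.995, -0.001], [0.995, 0.096, 0.001], [0.001, -0.001, -1.0]]
wrist_force: [0.1, 0.1, -5.0]
opening: 0.19
gripper_force: 30.0
```

```bash
python3 go.py .4114 -.2167 .282 5.3
```

```text
t 8.1 tcp [ 0.4014 -0.2066  0.2882] yaw_y 5.51 tilt [-0.0008  0.0013] F [ 0.06  0.1  -4.96] open 0.18953850519981147 grip 29.97117966413498
tool d [-0.011   0.009   0.0061] rz 0.0037
```

Converted, -0.011 m / 0.75 = -0.0147, 0.003 m / 0.75 = 0.004.

>>> inch_along:
  offsets:
    - [-0.0147,0,0.004,0,0,0]
    - [0,0,0.004,0,0,0]
    - [0,0,0,0,0,0]
    - [0,0,0,0,0,0]

```text
time: 8.5
tcp_pos: [0.4028, -0.2177, 0.2823]
ee_rot: [[-0.096, 0.995, -0.001], [0.995, 0.096, 0.001], [0.001, -0.001, -1.0]]
wrist_force: [0.3, 0.1, -3.6]
opening: 0.188
gripper_force: 30.0
```

Run:
```python
from h import *
u5=np.radians(5.3)
for n in('wrist','scene','top'):
    c=cap(n);w=cloud(c)
    h=cv2.cvtColor(c['color'],cv2.COLOR_RGB2HSV).astype(int)
    m=(abs(h[...,0]-25)<7)&(h[...,1]>130)&(w[...,2]>.23)&(w[...,2]<.27)&(w[...,0]<.6)&(abs(w[...,1]+.207)<.05)
    for k in(0,1):
        P=w[m&((w[...,1]>-.207) if k else (w[...,1]<-.207))]
        if len(P)<10: print(n,k,len(P));continue
        H=P[P[:,2]>.255];a=H[H[:,0]<.51];b=H[H[:,0]>=.51]
        print(n,k,len(P),[q.mean(0).round(4) for q in(a,b) if len(q)],'zmax',np.percentile(P[:,2],98).round(4))
    m=(abs(h[...,0]-112)<12)&(h[...,1]>120)&(w[...,2]>.28)&(w[...,2]<.35)&(abs(w[...,1]+.217)<.04)
    P=w[m]
    if len(P):print(n,'tab',len(P),P.min(0).round(4),P.max(0).round(4),P.mean(0).round(4))
a=load('scene')['color'];b=load('wrist')['color']
cv2.imwrite('pics/c3.png',np.vstack([cv2.resize(a[120:260,130:300],(680,560)),])[:,:,::-1]);save(load('wrist'),'w3')
```

```bash
python3 go.py .4114 -.2167 .282 5.3
```

```text
wrist 0 2200 [array([ 0.498 , -0.238 ,  0.2587]), array([ 0.5256, -0.2357,  0.258 ])] zmax 0.2598
wrist 1 2261 [array([ 0.4921, -0.1767,  0.259 ]), array([ 0.5197, -0.1743,  0.2581])] zmax 0.26
wrist tab 2900 [ 0.3931 -0.2352  0.2811] [ 0.4132 -0.1979  0.3157] [ 0.4032 -0.2137  0.312 ]
scene 0 64 [array([ 0.5023, -0.2393,  0.2564]), array([ 0.5285, -0.2365,  0.2579])] zmax 0.2589
scene 1 61 [array([ 0.4961, -0.1774,  0.2576]), array([ 0.5226, -0.1751,  0.2582])] zmax 0.2596
scene tab 44 [ 0.3977 -0.2333  0.2813] [ 0.4155 -0.2013  0.3141] [ 0.4106 -0.2163  0.2996]
top 0 46 [] zmax 0.2503
top 1 90 [array([ 0.4926, -0.1771,  0.2573]), array([ 0.5196, -0.1769,  0.2582])] zmax 0.2596
t 8.65 tcp [ 0.403  -0.2182  0.2825] yaw_y 5.48 tilt [0.0001 0.0004] F [-1.01  1.05 -3.51] open 0.18709743755475944 grip 29.99038338661194
tool d [0.0007 0.0085 0.0005] rz 0.0032
```

View pics/c3.png

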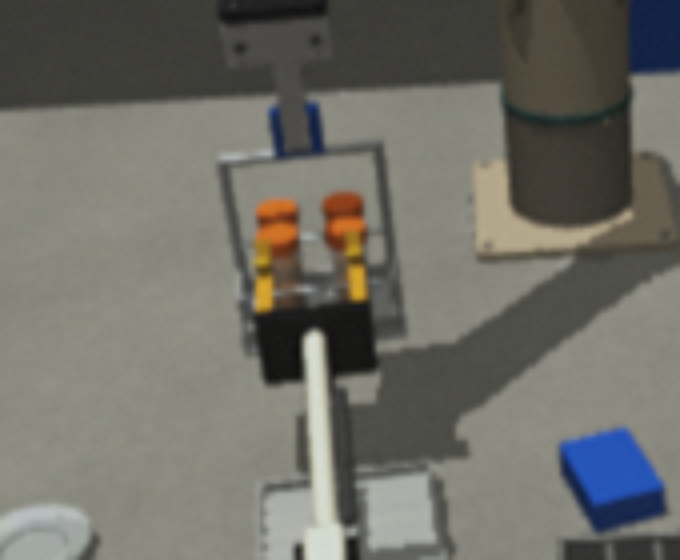

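View pics/w3.png

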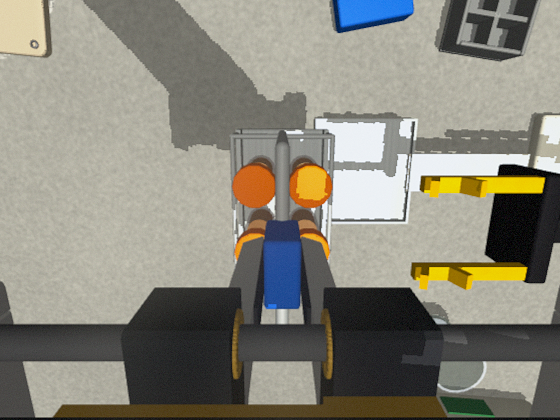

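The picture shows the carrier (280,170) square to the yellow prongs (420–545, 185 and 270). The fork is 106 mm further along tool y and is laterally aligned.

Converted, 0.015 m / 0.75 = 0.02, 0.01 m / 0.75 = 0.0133.

>>> inch_along:
  offsets:
    - [0,0.008,0,0,0,0]
    - [0,0.016,0,0,0,0]
    - [0,0.02,0,0,0,0]
    - [0,0.02,0,0,0,0]
    - [0,0.02,0,0,0,0]
    - [0,0.02,0,0,0,0]
    - [0,0.0173,0,0,0,0]
    - [0,0.0133,0,0,0,0]
    - [0,0.0067,0,0,0,0]
    - [0,0,0,0,0,0]

```text
time: 9.65
tcp_pos: [0.509, -0.2085, 0.2822]
ee_rot: [[-0.095, 0.995, -0.0], [0.995, 0.095, -0.0], [-0.0, -0.0, -1.0]]
wrist_force: [-0.1, -1.1, -4.8]
opening: 0.186
gripper_force: 30.0
```

>>> inch_along:
  offsets:
    - [0,0,0,0,0,0]
  quiet: true

```text
ok
```

```bash
python3 - <<'E'
from h import *
for n in('wrist','scene','top'):
    c=cap(n);w=cloud(c)
    h=cv2.cvtColor(c['color'],cv2.COLOR_RGB2HSV).astype(int)
    m=(abs(h[...,0]-25)<7)&(h[...,1]>130)&(w[...,2]>.23)&(w[...,2]<.27)&(w[...,0]<.6)&(abs(w[...,1]+.207)<.05)
    for k in(0,1):
        P=w[m&((w[...,1]>-.207) if k else (w[...,1]<-.207))]
        if len(P)<10: print(n,k,len(P));continue
        H=P[P[:,2]>.255];a=H[H[:,0]<.51];b=H[H[:,0]>=.51]
        print(n,k,len(P),[q.mean(0).round(4) for q in(a,b) if len(q)])
    m=(abs(h[...,0]-112)<12)&(h[...,1]>120)&(w[...,2]>.28)&(w[...,2]<.35)&(abs(w[...,1]+.207)<.04)
    P=w[m]
    if len(P):print(n,'tab',len(P),P.min(0).round(4),P.max(0).round(4))
save(load('wrist'),'w4')
E
python3 go.py .5095 -.2072 .2595 5.4
```

```text
wrist 0 746 []
wrist 1 1926 [array([ 0.4934, -0.1767,  0.2587]), array([ 0.5205, -0.1741,  0.2586])]
wrist tab 3055 [ 0.4981 -0.2261  0.2815] [ 0.5182 -0.1891  0.3158]
scene 0 63 [array([ 0.5001, -0.2394,  0.2575]), array([ 0.5274, -0.2361,  0.2575])]
scene 1 47 [array([ 0.497 , -0.1777,  0.2567]), array([ 0.5212, -0.1756,  0.2588])]
scene tab 51 [ 0.5021 -0.2255  0.2809] [ 0.5207 -0.192   0.3141]
top 0 0
top 1 0
t 9.9 tcp [ 0.5078 -0.2088  0.2826] yaw_y 5.4 tilt [-0.0002  0.0002] F [-0.35  0.27 -4.  ] open 0.1878389525096658 grip 29.990277886390686
tool d [0.0014 0.0018 0.0231] rz -0.0
```

View pics/w4.png

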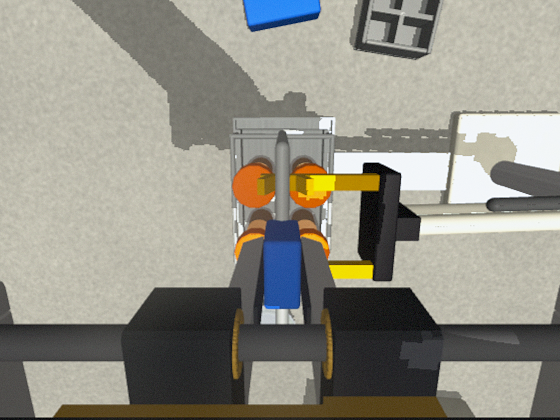

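Converted, 0.007 m / 0.75 = 0.0093, 0.005 m / 0.75 = 0.0067.

>>> inch_along:
  offsets:
    - [0.0013,0.0024,0,0,0,0]
    - [0,0,0.0067,0,0,0]
    - [0,0,0.0093,0,0,0]
    - [0,0,0.0067,0,0,0]
    - [0,0,0.004,0,0,0]
    - [0,0,0,0,0,0]
    - [0,0,0,0,0,0]

```text
time: 10.6
tcp_pos: [0.5101, -0.2076, 0.2624]
ee_rot: [[-0.095, 0.996, -0.0], [0.996, 0.095, -0.0], [-0.0, -0.0, -1.0]]
wrist_force: [-0.2, -0.3, -5.0]
opening: 0.187
gripper_force: 30.0
```

```bash
python3 go.py .5095 -.2072 .2555 5.4
```

```text
t 10.6 tcp [ 0.5101 -0.2076  0.2624] yaw_y 5.44 tilt [-0.0001 -0.0001] F [-0.2  -0.3  -5.02] open 0.18699924359565928 grip 29.990330636501312
tool d [ 0.0004 -0.0006  0.0069] rz 0.0006
```

>>> inch_along:
  offsets:
    - [0,0,0.0027,0,0,0]
    - [0,0,0.0027,0,0,0]
    - [0,0,0.0027,0,0,0]
    - [0,0,0.0027,0,0,0]
    - [0,0,0.0027,0,0,0]
    - [0,0,0.0027,0,0,0]
    - [0,0,0,0,0,0]
    - [0,0,0,0,0,0]

```text
time: 11.4
tcp_pos: [0.51, -0.2075, 0.2505]
ee_rot: [[-0.095, 0.995, -0.0], [0.995, 0.095, 0.0], [0.0, -0.0, -1.0]]
wrist_force: [0.4, 0.5, -2.9]
opening: 0.189
gripper_force: 30.0
```

Converted, 0.002 m / 0.75 = 0.0027.

>>> inch_along:
  offsets:
    - [0,0,0.0027,0,0,0]
    - [0,0,0.0027,0,0,0]
    - [0,0,0.0027,0,0,0]
    - [0,0,0.0027,0,0,0]
    - [0,0,0.0027,0,0,0]
    - [0,0,0.0027,0,0,0]
    - [0,0,0.0027,0,0,0]
    - [0,0,0,0,0,0]
    - [0,0,0,0,0,0]

```text
time: 12.3
tcp_pos: [0.5101, -0.2075, 0.2365]
ee_rot: [[-0.095, 0.995, -0.0], [0.995, 0.095, -0.0], [-0.0, -0.0, -1.0]]
wrist_force: [-1.2, -0.6, -2.4]
opening: 0.193
gripper_force: 30.0
```

Run:
```python
from h import *
from rig import ctrl
F=[]
for i in range(6):
    c=ctrl.capture('scene');F.append(ctrl.read_state()['wrist_force'])
print(np.mean(F,0).round(2),np.std(F,0).round(2))
w=cloud(c);h=cv2.cvtColor(c['color'],cv2.COLOR_RGB2HSV).astype(int)
m=(abs(h[...,0]-25)<7)&(h[...,1]>130)&(w[...,2]>.15)&(w[...,2]<.27)&(w[...,0]<.6)&(abs(w[...,1]+.207)<.05)
P=w[m];print(np.percentile(P[:,2],[2,50,98]).round(4))
```

```text
[-1.33 -0.63 -1.85] [0.35 0.35 0.34]
[0.2258 0.2282 0.24  ]
```

Converted, 0.002 m / 0.75 = 0.0027.

>>> inch_along:
  offsets:
    - [0,0,0.0027,0,0,0]
    - [0,0,0.0027,0,0,0]
    - [0,0,0.0027,0,0,0]
    - [0,0,0.0027,0,0,0]
    - [0,0,0.0027,0,0,0]
    - [0,0,0.0027,0,0,0]
    - [0,0,0,0,0,0]
    - [0,0,0,0,0,0]

```text
time: 13.4
tcp_pos: [0.5105, -0.2075, 0.2246]
ee_rot: [[-0.095, 0.995, 0.001], [0.995, 0.095, -0.0], [-0.0, 0.001, -1.0]]
wrist_force: [0.1, -0.3, -0.7]
opening: 0.191
gripper_force: 30.0
```

Create f.py:
```python
from h import *
F=[]
for i in range(8):
    c=ctrl.capture('scene');F.append(ctrl.read_state()['wrist_force'])
print(np.mean(F,0).round(2),np.std(F,0).round(2))
w=cloud(c);h=cv2.cvtColor(c['color'],cv2.COLOR_RGB2HSV).astype(int)
m=(abs(h[...,0]-25)<7)&(h[...,1]>130)&(w[...,2]>.12)&(w[...,2]<.27)&(w[...,0]<.6)&(abs(w[...,1]+.207)<.05)
P=w[m];print(np.percentile(P[:,2],[2,50,98]).round(4))
save(c,'s%d'%(ctrl.read_state()['time']*10))
```

```bash
python3 f.py
```

```text
[ 0.63 -0.45 -0.62] [0.4  0.31 0.39]
[0.2135 0.2171 0.2296]
```

Converted, 0.001 m / 0.75 = 0.0013.

>>> inch_along:
  offsets:
    - [0,0,0.0013,0,0,0]
    - [0,0,0.0013,0,0,0]
    - [0,0,0.0013,0,0,0]
    - [0,0,0.0013,0,0,0]
    - [0,0,0.0013,0,0,0]
    - [0,0,0,0,0,0]
    - [0,0,0,0,0,0]
    - [0,0,0,0,0,0]

```text
time: 14.6
tcp_pos: [0.5103, -0.2074, 0.2195]
ee_rot: [[-0.095, 0.995, 0.0], [0.995, 0.095, -0.0], [-0.0, 0.0, -1.0]]
wrist_force: [1.9, 0.0, 1.2]
opening: 0.19
gripper_force: 30.0
```

```bash
python3 f.py; python3 f.py
```

```text
[2.99 0.5  0.58] [0.57 0.53 0.77]
[0.2086 0.2114 0.2235]
[2.74 0.3  0.58] [0.44 0.36 0.47]
[0.2086 0.2117 0.2233]
```

Converted, 0.001 m / 0.75 = 0.0013.

>>> inch_along:
  offsets:
    - [0,0.0013,0,0,0,0]
    - [0,0,0,0,0,0]
    - [0,0,0,0,0,0]
    - [0,0,0,0,0,0]

```text
time: 15.8
tcp_pos: [0.5103, -0.2074, 0.2192]
ee_rot: [[-0.095, 0.996, -0.002], [0.996, 0.095, 0.0], [0.0, -0.002, -1.0]]
wrist_force: [0.4, -0.2, -0.1]
opening: 0.186
gripper_force: 30.0
```

```bash
python3 f.py;python3 f.py
```

```text
[-1.38 -0.44 -0.02] [0.67 0.34 0.56]
[0.2083 0.2115 0.2238]
[-2.47 -0.51 -0.09] [0.55 0.51 0.43]
[0.209  0.2116 0.2241]
```

Converted, -0.0005 m / 0.75 = -0.0007.

>>> inch_along:
  offsets:
    - [0,-0.0007,0,0,0,0]
    - [0,0,0,0,0,0]
    - [0,0,0,0,0,0]
    - [0,0,0,0,0,0]

```text
time: 17.0
tcp_pos: [0.5109, -0.2073, 0.2195]
ee_rot: [[-0.095, 0.995, 0.001], [0.995, 0.095, 0.0], [-0.0, 0.001, -1.0]]
wrist_force: [-0.8, -0.2, -0.7]
opening: 0.189
gripper_force: 30.0
```

```bash
python3 f.py;python3 f.py
```

```text
[-0.76  0.18  0.19] [0.64 0.44 0.51]
[0.2089 0.2116 0.2244]
[-0.24  0.24  0.24] [0.6  0.77 0.39]
[0.2088 0.2117 0.2237]
```

Run:
```python
from h import *
c=cap('wrist');s=cap('scene')
cv2.imwrite('pics/c5.png',np.hstack([c['color'][80:380,160:440],cv2.resize(s['color'][150:300,160:250],(360,600))[150:450]])[:,:,::-1])
```

```text
(no output)
```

View pics/c5.png

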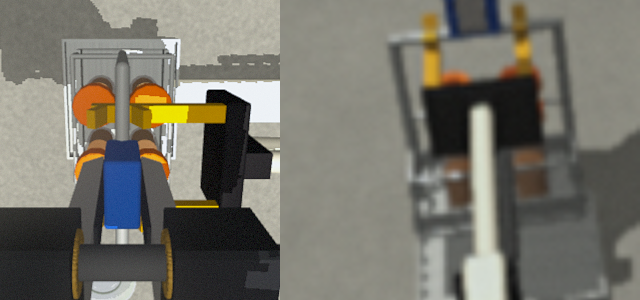

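The bar lies between the lips at (122,113) in the crop. The vertical force is near zero, so I release.

>>> inch_along:
  offsets:
    - [0,0,0,0,0,0]
    - [0,0,0,0,0,0]
    - [0,0,0,0,0,0]
    - [0,0,0,0,0,0]
    - [0,0,0,0,0,0]
  finger_gap: 0.4

```text
time: 18.4
tcp_pos: [0.5106, -0.2075, 0.2194]
ee_rot: [[-0.095, 0.995, -0.0], [0.995, 0.095, -0.0], [-0.0, -0.0, -1.0]]
wrist_force: [0.3, -0.1, 0.4]
opening: 0.403
gripper_force: 0.0
```

```bash
python3 f.py; python3 go.py .51 -.207 .30 5.4
```

```text
[ 0.12 -0.14 -0.01] [0.56 0.43 0.37]
[0.2103 0.213  0.2249]
t 18.8 tcp [ 0.5106 -0.2074  0.2194] yaw_y 5.44 tilt [-0.0001  0.    ] F [ 1.27 -0.51 -0.42] open 0.3978616656707789 grip 0.0
tool d [ 0.0005 -0.0005 -0.0806] rz 0.0007
```

Fork height changed by only about 1.3 mm. Now I back away straight up.

The manual's scale: shifts go in shares of 0.75 m and turns go in shares of pi/2 rad. Converting my numbers, -0.04 m / 0.75 = -0.0533, -0.03 m / 0.75 = -0.04.

>>> inch_along:
  offsets:
    - [0,0,-0.0067,0,0,0]
    - [0,0,-0.016,0,0,0]
    - [0,0,-0.0267,0,0,0]
    - [0,0,-0.04,0,0,0]
    - [0,0,-0.0533,0,0,0]
    - [0,0,-0.0533,0,0,0]
    - [0,0,-0.0267,0,0,0]
    - [0,0,0,0,0,0]
    - [0,0,0,0,0,0]
    - [0,0,0,0,0,0]

```text
time: 19.8
tcp_pos: [0.51, -0.2069, 0.3854]
ee_rot: [[-0.095, 0.995, -0.002], [0.995, 0.095, 0.001], [0.001, -0.002, -1.0]]
wrist_force: [-0.3, -0.3, 0.3]
opening: 0.399
gripper_force: 0.0
```

>>> inch_along:
  offsets:
    - [0,0,0,0,0,0]
    - [0,0,0,0,0,0]
    - [0,0,0,0,0,0]
    - [0,0,0,0,0,0]
    - [0,0,0,0,0,0]
    - [0,0,0,0,0,0]
    - [0,0,0,0,0,0]
    - [0,0,0,0,0,0]
  quiet: true

```text
ok
```

```bash
python3 f.py
```

Run:
```python
from h import *
c=cap('wrist');s=cap('scene')
cv2.imwrite('pics/c6.png',np.hstack([c['color'],cv2.resize(s['color'][150:300,160:250],(240,420))])[:,:,::-1])
```

```text
[-0.1  -0.03  0.29] [0.48 0.4  0.4 ]
[0.2101 0.2129 0.225 ]
```

View pics/c6.png

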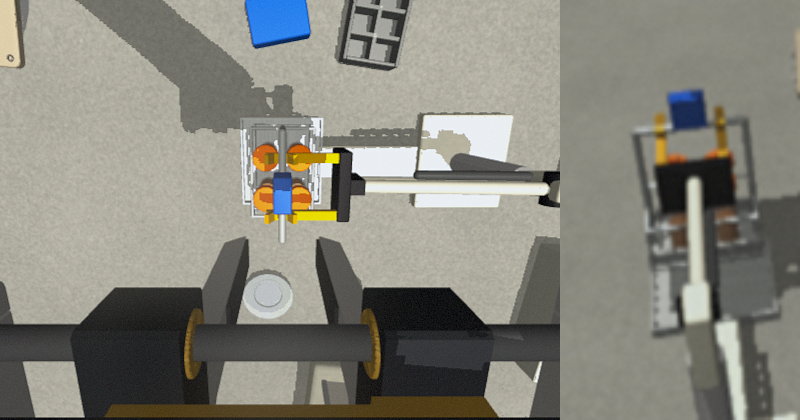

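The carrier hangs in both saddles (282,185), upright and at rest over the tray, and the gripper is clear of it.

```bash
python3 -c "
from rig import ctrl
print(ctrl.close_job())"
```

```text
the job is handed in; nothing more can be done
None
```

The carrier hangs by its bar in both saddles over the drip tray, released and at rest (the fork rose only about 1.3 mm on release); the gripper is backed away and the job was handed in at about 21 s, though no verdict was returned.

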